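Roll the slide tray home into the microscope's loading bay

ROBOT

A 7-joint arm with a two-finger parallel gripper is mounted at the origin on the work surface. World frame = base frame: x ahead of the robot, y to its left, z up, the work surface at z = 0. Lengths are in m, angles in rad, forces in N, time in s.
With the tool pointing down it reaches from about 0.425 to 0.875 m from the base axis. Payload 4.7 kg.
Tool frame: the origin (TCP) lies on the centre line of the jaws, within the pads' length; the fingertips stand 8 mm ahead of it and the grasp point (between the pads) lies 11 mm behind it; z points along the fingers, y is the line along which they close (so a half turn about z gives the same grasp; the last joint's range is limited). The gripper opens to 85 mm and grips with 20 to 120 N. Pads are 22 mm wide; open, the fingers measure 114 mm over their backs; the gripper's body (76 mm by 85 mm) begins 54 mm behind the grasp point. The pads swing forward as they close: fully open they stand 13 mm farther back than shut.
Start: joints at [-1.331, 0.321, -0.07, 1.45, 0.023, 1.371, -0.057], TCP at [0.146, 0.634, 0.239] pointing down, gripper open.
Joint ranges: [-2.86, 2.86], [-0.3, 2.09], [-1.38, 1.24], [0.06, 2.45], [-1.56, 4.7], [0.09, 2.05], [-2.69, 2.69]. Speed limits (rad/s): [2.57, 2.57, 3.14, 3.14, 3.14, 3.14, 3.14].

INTERFACE

Orientations are given as a unit quaternion [x, y, z, w].
In Python, from rig import env, optics gives the robot as it stands.
- The arm moves only by the shell command python3 -m handwheel 'ROWS' [FORCE]. ROWS is text: rows parted by semicolons, each of 7 numbers parted by spaces: the shift along the tool's x, y, z in m, then the turn, a rotation vector about the tool's x, y, z in rad, then the finger opening in m, from 0 to 0.0854. A call has 1 to 12 rows; each row is the pose to reach, as a shift and turn from the pose commanded when the call began, along the tool's axes at that moment; what a row does not reach only later rows make up. A row lasts 1/12 s, in which the tool goes at most 41.7 mm and 7.16 degrees, less where a joint would pass 70% of its speed; a pose out of reach is approached as far as the arm can. A call with a gripper value outside its range is refused whole. The fingers move at their own pace and stop on an object; FORCE is the grip in N (left out, the last holds). Time passes only in rows, so rows that repeat a pose let the fingers close. It gives the time, the measured TCP pose, the force, the opening and the grip force at its end, in the units of the state.
- env.read_state(): the state, without advancing time (a new reading comes with each control period).
- optics.read_camera(name): name is "side" or "top" or "wrist"; returns a dict with "pixels" (400x640x3 uint8, blue, green, red), "intrinsics" (3x3 intrinsics, pixels), "D" ([k1, k2, p1, p2, k3] as OpenCV has them; the pictures are not rectified), "R" (3x3) and "t" (3): a world point X has camera coordinates R X + t. Camera axes: x right, y down, z forward; pixel columns grow to the right and rows downward; lengths in m; the calibration is good to about 2 mm. A picture is of the moment at which its call begins. There is no depth.
- env.finish_job(): hands the job in; it is judged then, once.
Trained networks look in a picture, given as the dict that the camera call returned (one of the last four; its "shot" number tells which), for a name from the list of things; names that differ only in an ending like _2 or _b are one class to them, and where a whole thing is asked for, a point or a joint stands for the part that bears it (a point fixed in the world has none). Each returns a list of dicts, best first, with "score" (0 to 1); they miss things now and then, are a little off and sometimes report something else, mostly with a low value. They report only what shows in the picture. A call takes as long as a camera call. They do not tell look-alikes from the thing itself.
- optics.boxes_of(picture, thing): "point" ([x, y, z] in m, in the coordinates of the camera as it stood for that picture, good to about 4 mm: the middle of the surface that is visible of it).
- optics.mark_of(picture, thing): "point" ([x, y, z] in m, in the coordinates of the camera as it stood for that picture, good to about 4 mm: a listed point, or the origin of a listed thing).
The state is a dict: "time_s": time; "q": joint angles; "dq": joint speeds; "tau": joint torques, N m; "tool_pos": TCP position; "orientation": TCP orientation; "contact_force": force on the tool from outside, world axes, zero at the start; "moment": the same for the moment, N m; "opening": finger opening in m; "finger_force": force on a finger pad.
Only numpy, scipy, OpenCV 4.12 (cv2) and the standard library are available. Lean on these libraries where they do the work, as an engineer would, in place of code of your own. Each camera call takes 0.05 s, during which the arm holds its last target. There are 200 camera calls.

TASK

Lift the blue-lidded slide tray by its handle, set it down lengthwise on the free steel rollers at the open end of the lane and let go of it. Then push it from behind along the rollers, under the clear roof, until it is fully home against the stop and the red flag has moved over onto the green; the stop is set at a different depth each time, so feel for it and do not ram the sprung buffer. Keep the tray upright, leave it there, and do not disturb the joystick, the oil bottle or the orange slide box.

Things in the scene. Friction and masses are not known exactly. Their poses are not given: they have to be found in the camera images.
- tray: Slide tray, a closed box 140 long (its x) x 100 wide (its y) x 45 high, white with a blue lid, 0.35 to 0.7 kg; both ends alike. Origin at the centre of its underside, z up. On the lid is a black bridge handle: a bar 44 long (along x) x 16 wide (y) x 12 high, its top 75 above the underside, 18 of free space under it.
- tray_handle (a point): Middle of the tray's handle bar, 66 above the tray's underside; axes as the tray's. Grip it from above, closing along the tray's y.
- lane: Fixed roller lane with a bay at its far end. Origin at bench height on its centre line; x = direction of travel into the bay, y across, z up. 13 idle rollers, 22 in diameter, 36 apart, at x = -205 to 227, tops at z = 43: steel ones (x up to 11) turn freely, black ones (x from 47) are lightly braked. Side guides to z = 66 are 108 apart from x = -80 on and flare to 121 at the open end, x = -223.
- loading_spot (a point): Point on the lane's centre line at the height of the roller tops (z = 43), 130 behind the lane's origin: where the middle of the tray's underside should be set down. Axes as the lane's.
- bay_mouth (a point): Middle of the bay's mouth (lane x = 100) at roller-top height, axes as the lane's. From here on, 115 long: side walls and a clear roof with a yellow front edge, 81 to 85 above this point. The tray meets the hidden stop's plunger with its leading end somewhere 55 to 110 past this point and is home 12 further; its rear end then is 18 to 73 before the mouth. A microscope stands 200 past it.
- telltale (a joint): Travel in m of the red plunger in the stop, pushed in by the tray: 0 = untouched, 0.012 = the tray lies fully home against the grey buffer plate. Light spring (under 1 N). Its red flag stands up behind the roof and moves from a white to a green field.
- buffer (a joint): Compression in m of the grey sprung buffer plate behind the plunger: 0 = at rest; starts to give at about 4 N, then 1.2 N per mm, damped; rammed at 0.013.
- joystick: Bystander: cream joystick box 90 x 80 x 30 with a white stick, top at 84. Origin under its centre.
- oil_bottle: Bystander: small amber bottle with black cap, 32 in diameter, 70 high. Origin under its centre.
- slide_box: Bystander: orange slide box 85 (x) x 40 (y) x 28. Origin under its centre.
Mind the look-alikes: they are no part of the job. There is more than one size of the tray; the one meant has the size given above.

How it is judged:
On the way, in this order (a step that is already met when the one before it is completed fails the run):
1. the tray stands lengthwise on the free rollers at the open end, let go (height (world z) of tray between 0.039 and 0.047 m and angle between tray's own z axis and vertical below 0.06 rad and angle between the x axis of tray and the x axis of lane, either way round below 0.15 rad and y of tray in the frame of lane between -0.02 and 0.02 m and x of tray in the frame of lane between -0.2 and 0 m and contact force between tray and the fingers below 0.05 N), for 0.2 s.
2. the tray's leading end has rolled in under the roof (height (world z) of tray between 0.039 and 0.047 m and angle between tray's own z axis and vertical below 0.06 rad and angle between the x axis of tray and the x axis of lane, either way round below 0.15 rad and x of tray in the frame of lane above 0.04 m and y of tray in the frame of lane between -0.012 and 0.012 m), for 0.05 s.
At the end, for the whole second after the job is handed in: The tray stands upright and at rest on the rollers between the guides (within 10 mm of the lane's centre line, 0.15 rad of its direction), pushed home in the bay: the tell-tale is in by more than 9 of 12 mm, the buffer is pressed by less than 6 mm (height (world z) of tray between 0.039 and 0.047 m and angle between tray's own z axis and vertical below 0.06 rad and angle between the x axis of tray and the x axis of lane, either way round below 0.15 rad and y of tray in the frame of lane between -0.01 and 0.01 m and value of joint telltale above 0.009 m and value of joint buffer below 0.006 m and linear speed of tray below 0.01 m/s and x of tray in the frame of lane above 0.09 m); the robot touches nothing.
It fails at once if the buffer is rammed (pressed in by more than 13 mm) (value of joint buffer above 0.013 m).
It fails at once if the tray is tipped by more than 25 degrees (angle between tray's own z axis and vertical above 0.436 rad).
It fails at once if the joystick is moved by more than 20 mm or tipped over (distance of joystick from where it was at the start of the episode above 0.02 m or angle between joystick's own z axis and vertical above 0.5 rad).
It fails at once if the oil bottle is moved by more than 20 mm or tipped over (distance of oil_bottle from where it was at the start of the episode above 0.02 m or angle between oil_bottle's own z axis and vertical above 0.5 rad).
It fails at once if the slide box is moved by more than 20 mm or tipped over (distance of slide_box from where it was at the start of the episode above 0.02 m or angle between slide_box's own z axis and vertical above 0.5 rad).
It also fails if it takes over 64 s, if anything falls off the work surface, if the arm or the gripper's body presses on something with over 40 N, if the wrist force passes 120 N, or if a joint passes its speed limit or range.

## Working session

There is one attempt and no reset: what is moved stays moved. The work goes in short steps, Python scripts to look and compute and a shell command to move; the robot and the scene stay as the last step left them, time stands still between calls to the robot, and variables do not carry over. Pictures are saved under pics/ and viewed, at most 10 in all, crops included, and the job is handed in when it is done.

```bash
ls; mkdir -p pics; cat > h.py <<'E'
import numpy as np, cv2
from rig import env, optics
def cam(n): return optics.read_camera(n)
def world(p,c): return np.array(c["R"]).T@(np.array(p)-np.array(c["t"]))
def proj(X,c):
    rv,_=cv2.Rodrigues(np.array(c["R"])); 
    return cv2.projectPoints(np.array(X,float).reshape(-1,1,3),rv,np.array(c["t"],float),np.array(c["intrinsics"]),np.array(c["D"],float))[0].reshape(-1,2)
def ray(uv,c,z=None):
    n=cv2.undistortPoints(np.array(uv,float).reshape(-1,1,2),np.array(c["intrinsics"]),np.array(c["D"],float)).reshape(-1,2)
    d=np.c_[n,np.ones(len(n))]@np.array(c["R"]); o=-np.array(c["R"]).T@np.array(c["t"])
    return (o,d) if z is None else o+d*((z-o[2])/d[:,2:])
E
python3 - <<'E'
from h import *
np.set_printoptions(precision=4,suppress=True)
print(env.read_state())
for n in("top","side"):
    c=cam(n); cv2.imwrite(f"pics/{n}0.png",c["pixels"])
    print(n,-np.array(c["R"]).T@np.array(c["t"]))
    for t in("tray","tray_handle","lane","loading_spot","bay_mouth","joystick","oil_bottle","slide_box"):
        for r in optics.mark_of(c,t)[:4]:
            w=world(r["point"],c); print(t,round(r["score"],2),w,proj(w,c)[0].round())
E
```

```text
pics
{'time_s': 0.0, 'q': array([-1.3309,  0.3218, -0.0701,  1.4517,  0.0226,  1.3708, -0.0569]), 'dq': array([-0.0004, -0.0009,  0.0006, -0.0008, -0.0005,  0.0003,  0.0012]), 'tau': array([ -0.0003, -49.3567,  -0.3821, -31.4336,   0.013 ,   0.011 ,
        -0.    ]), 'tool_pos': array([0.1455, 0.633 , 0.2382]), 'orientation': array([ 0.1127,  0.9936, -0.001 , -0.0001]), 'contact_force': array([ 0.8693, -1.305 , -0.7087]), 'moment': array([ 0.039 , -0.026 , -0.0403]), 'finger_force': 0.0, 'opening': 0.08558894576242616}
top [ 0.2684 -0.1196  1.4666]
tray 0.62 [ 0.4714 -0.3037 -0.0012] [386. 211.]
tray 0.57 [ 0.3156 -0.1627  0.0003] [337. 263.]
tray 0.55 [ 0.6322 -0.5609  0.0016] [472. 159.]
tray_handle 0.7 [ 0.3177 -0.1554  0.0535] [335. 262.]
tray_handle 0.64 [ 0.6318 -0.5606  0.0922] [481. 151.]
tray_handle 0.57 [ 0.4736 -0.3085  0.0635] [390. 207.]
lane 0.68 [0.5823 0.072  0.0055] [259. 172.]
loading_spot 0.63 [ 0.5808 -0.0594  0.0453] [303. 170.]
bay_mouth 0.82 [0.5932 0.1741 0.0419] [223. 165.]
joystick 0.57 [0.3933 0.1974 0.0048] [214. 234.]
joystick 0.38 [ 0.4705 -0.3035  0.0029] [386. 211.]
oil_bottle 0.55 [ 0.3841  0.0242 -0.0016] [274. 239.]
slide_box 0.88 [ 0.688  -0.3591  0.0026] [404. 139.]
side [ 0.1562 -0.7802  0.892 ]
tray 0.91 [ 0.6299 -0.5603 -0.0023] [456. 328.]
tray 0.9 [ 0.4739 -0.3027  0.0024] [345. 270.]
tray 0.72 [ 0.3158 -0.16   -0.0018] [268. 253.]
tray_handle 0.96 [ 0.4721 -0.3018  0.0651] [346. 257.]
tray_handle 0.71 [ 0.6316 -0.5637  0.0952] [469. 310.]
lane 0.83 [0.5923 0.0721 0.003 ] [320. 168.]
loading_spot 0.88 [ 0.5824 -0.0577  0.0444] [337. 185.]
bay_mouth 0.58 [0.5894 0.1723 0.0457] [306. 141.]
joystick 0.93 [0.3923 0.1937 0.0008] [249. 165.]
joystick 0.57 [ 0.4778 -0.3016  0.0635] [348. 256.]
joystick 0.26 [ 0.474  -0.3031  0.0034] [345. 270.]
oil_bottle 0.75 [ 0.3891  0.0277 -0.0033] [267. 199.]
slide_box 0.61 [ 0.6874 -0.3618  0.0016] [426. 256.]
```

```bash
python3 - <<'E'
import cv2,numpy as np
a=cv2.imread("pics/top0.png")[120:300,190:510]; b=cv2.imread("pics/side0.png")[110:360,220:540]
a=cv2.resize(a,None,fx=2.5,fy=2.5,interpolation=cv2.INTER_CUBIC);cv2.imwrite("pics/a.png",a)
cv2.imwrite("pics/b.png",cv2.resize(b,None,fx=2.4,fy=2.4,interpolation=cv2.INTER_CUBIC))
E
```

```text
(no output)
```

View pics/a.png

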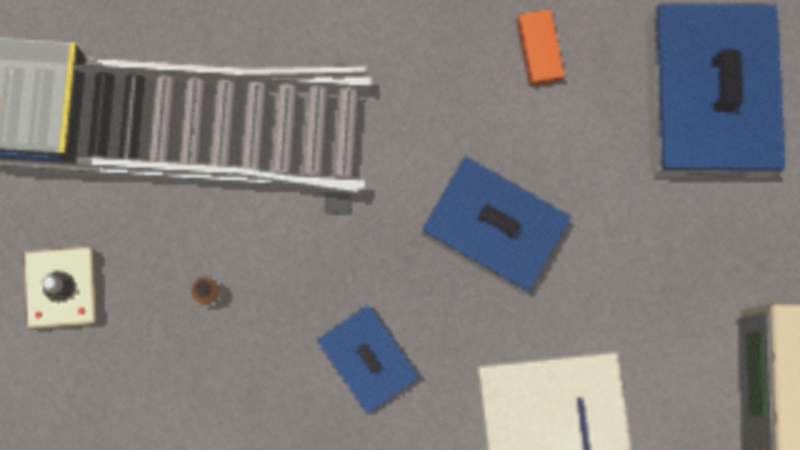

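View pics/b.png

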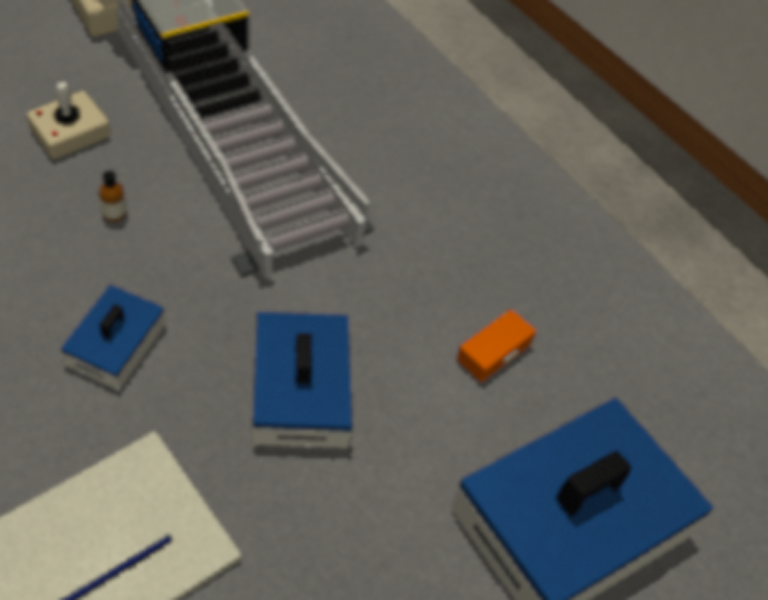

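Three blue-lidded trays appear in the top image: full-image pixels (387,208) medium, (338,264) small and (478,155) large. Next I measure the lid sizes and the lane direction.

```bash
python3 - <<'E'
from h import *
np.set_printoptions(precision=4,suppress=True)
for n,zs in(("top",(.045,)),("side",(.045,))):
    c=cam(n); im=c["pixels"].astype(int)
    m=((im[...,0]-im[...,2]>50)).astype(np.uint8)
    k,l,s,ce=cv2.connectedComponentsWithStats(m)
    for i in range(1,k):
        if s[i,4]<250: continue
        cn=cv2.findContours((l==i).astype(np.uint8),0,1)[0][0].reshape(-1,2)
        w=ray(cn,c,.045)[:,:2]; (o,sz,a)=cv2.minAreaRect((w*1000).astype(np.float32))
        print(n,ce[i].round(),np.array(o).round(1),np.array(sz).round(1),round(a,1))
    if n=="top":
        # lane: rail tops; edges of guide in crop coords -> z .066
        P=np.array([[100,63],[365,69],[95,162],[362,186]])/2.5+[190,120]
        print(ray(P,c,.066))
        Y=(im[...,2]>150)&(im[...,1]>130)&(im[...,0]<90)
        yy,xx=np.nonzero(Y); print(len(xx),xx.min(),xx.max(),yy.min(),yy.max()); w=ray(np.c_[xx,yy],c,.128); print(w.mean(0),np.linalg.svd((w-w.mean(0))[:,:2])[2][0],w.min(0),w.max(0))
        big=cv2.resize(c["pixels"][120:220,190:350],None,fx=5,fy=5,interpolation=cv2.INTER_CUBIC); cv2.imwrite("pics/lane.png",big)
        g=cv2.resize(c["pixels"][175:245,345:430],None,fx=7,fy=7,interpolation=cv2.INTER_CUBIC); cv2.imwrite("pics/tray.png",g)
E
```

```text
top [478. 154.] [ 636.6 -566.3] [191.7 137.3] 0.5
top [388. 209.] [ 470.9 -305.2] [136.3  97.3] 60.6
top [337. 263.] [ 314.8 -159.9] [97.4 69.5] 35.8
[[ 0.6455  0.1518  0.066 ]
 [ 0.6427 -0.1537  0.066 ]
 [ 0.5293  0.1522  0.066 ]
 [ 0.5064 -0.1519  0.066 ]]
201 214 639 138 364
[ 0.292  -0.6438  0.128 ] [-0.3511 -0.9363] [ 0.0659 -0.9636  0.128 ] [0.6489 0.1791 0.128 ]
side [267. 247.] [ 312.9 -170.3] [97.2 67.9] 35.8
side [346. 265.] [ 470.3 -306.6] [138.3  96.5] 60.8
side [463. 319.] [ 641.1 -556.9] [196.9 139.4] 0.6
```

View pics/lane.png

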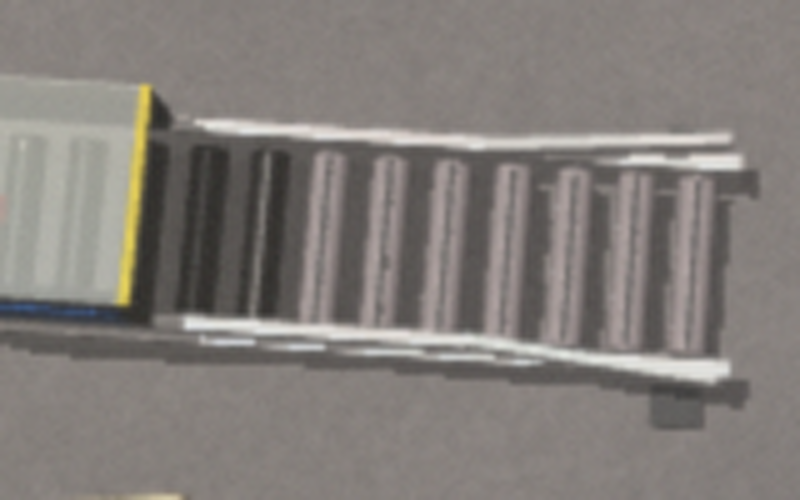

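View pics/tray.png

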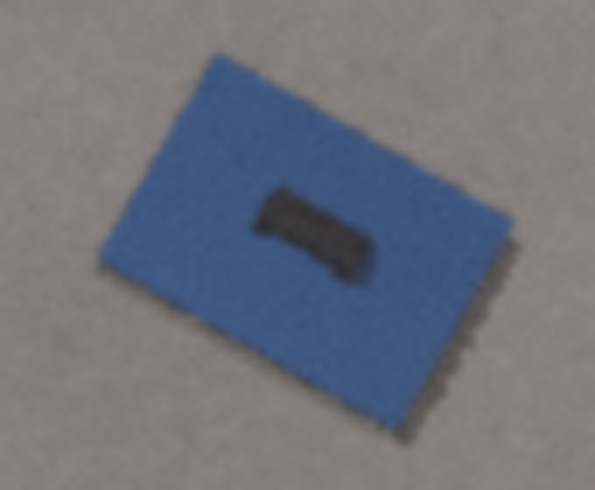

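```bash
python3 - <<'E'
from h import *
np.set_printoptions(precision=4,suppress=True)
c=cam("top")
T=np.array([[697,175],[633,173],[572,168],[512,164],[451,160],[390,156],[330,152]])
B=np.array([[683,352],[624,347],[563,344],[501,334],[441,328],[379,326],[317,322]])
f=lambda P:ray(P/5+[190,120],c,.043)[:,:2]
t,b=f(T),f(B); m=(t+b)/2; print(m)
X=np.array([-205+36*i for i in range(7)])/1000
for d in(0,1): print(np.polyfit(X,m[:,d],1))
d=(t-b).mean(0); print("perp",d,np.degrees(np.arctan2(d[1],d[0])), np.degrees(np.arctan2(*(m[-1]-m[0])[::-1])))
Y=f(np.array([[148,87],[123,303]]));Y=ray(np.array([[148,87],[123,303]])/5+[190,120],c,.128);print("yellow",Y,Y.mean(0),np.degrees(np.arctan2(*(Y[0]-Y[1])[1::-1])))
for n in("top","side")*3:
    c=cam(n);o=[]
    for t in("lane","loading_spot","bay_mouth"):
        r=optics.mark_of(c,t); o.append(world(r[0]["point"],c) if r else None)
    print(*o)
E
```

```text
[[ 0.574  -0.1321]
 [ 0.5755 -0.0964]
 [ 0.5774 -0.061 ]
 [ 0.581  -0.0255]
 [ 0.5834  0.0097]
 [ 0.5847  0.0455]
 [ 0.5865  0.0811]]
[0.0612 0.5863]
[0.9861 0.0701]
perp [ 0.1021 -0.0037] -2.0995444222596644 86.65105551407436
yellow [[0.6507 0.1696 0.128 ]
 [0.5288 0.1773 0.128 ]] [0.5897 0.1735 0.128 ] -3.608887552134066
[0.5848 0.0752 0.0023] [ 0.5808 -0.0564  0.0437] [0.5956 0.1772 0.0449]
[0.5899 0.0709 0.004 ] [ 0.5799 -0.0523  0.0452] None
[0.5824 0.074  0.0066] [ 0.5802 -0.0572  0.0443] [0.596  0.1746 0.0435]
[0.5878 0.072  0.0035] [ 0.5806 -0.0561  0.046 ] [0.5889 0.1719 0.0406]
None [ 0.5819 -0.0573  0.0458] [0.5932 0.1749 0.0451]
[0.5894 0.0754 0.0022] [ 0.5766 -0.054   0.0468] [0.5891 0.1735 0.0407]
```

The medium tray (388,209) has a 138x97 lid and handle at 66 mm, which fits the description. The small one (97x69) and the large one (192x137) don't. The crop shows its long axis at world yaw 60.6°. Next I check the microscope's position before the transit.

View pics/top0.png

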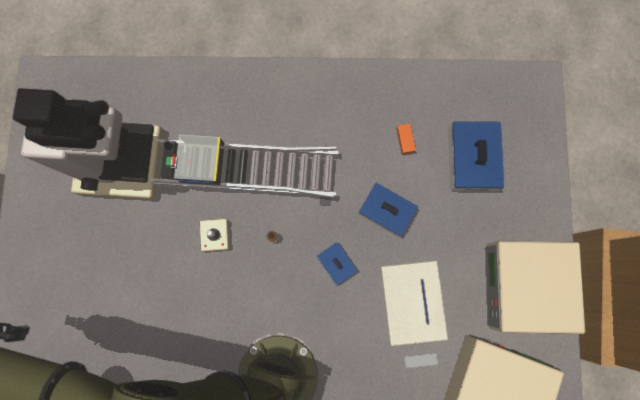

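```bash
cat >> h.py <<'E'
from scipy.spatial.transform import Rotation as Ro
def plan(P,yaw,base=None):
    """tool-axis shift & rotvec from current (measured) pose to TCP P, with tool y at world yaw (deg), pointing down"""
    s=env.read_state(); R=Ro.from_quat(s["orientation"]); a=np.radians(yaw)
    y=np.array([np.cos(a),np.sin(a),0]); z=np.array([0,0,-1.]); G=Ro.from_matrix(np.c_[np.cross(y,z),y,z])
    return R.inv().apply(np.array(P)-s["tool_pos"]).round(4),(R.inv()*G).as_rotvec().round(4)
E
python3 - <<'E'
from h import *
for P,yw in(((.36,.30,.26),30),((.46,.1,.26),0),((.471,-.305,.24),-29.4)): print(P,*plan(P,yw))
E
```

```text
(0.36, 0.3, 0.26) [-0.2837 -0.277  -0.0207] [1.000e-04 0.000e+00 8.214e-01]
(0.46, 0.1, 0.26) [-0.4259 -0.4496 -0.0207] [ 1.000e-04 -0.000e+00  1.345e+00]
(0.471, -0.305, 0.24) [-5.273e-01 -8.418e-01 -7.000e-04] [ 1.0000e-04 -1.0000e-04  1.8581e+00]
```

The microscope's base spans about px (75-160,125-195) and its head about (15-120,90-155). A path at about 0.46 m radius stays clear of it.

```bash
python3 -m handwheel '-0.284 -0.277 -0.02 0 0 0.82 0.085;-0.284 -0.277 -0.02 0 0 0.82 0.085;-0.284 -0.277 -0.02 0 0 0.82 0.085;-0.284 -0.277 -0.02 0 0 0.82 0.085;-0.284 -0.277 -0.02 0 0 0.82 0.085;-0.284 -0.277 -0.02 0 0 0.82 0.085;-0.284 -0.277 -0.02 0 0 0.82 0.085;-0.284 -0.277 -0.02 0 0 0.82 0.085;-0.284 -0.277 -0.02 0 0 0.82 0.085;-0.284 -0.277 -0.02 0 0 0.82 0.085;-0.426 -0.45 -0.02 0 0 1.345 0.085;-0.426 -0.45 -0.02 0 0 1.345 0.085' 40
python3 - <<'E'
from h import *
for P,yw in(((.46,.1,.26),0),((.471,-.305,.24),-29.4)): print(P,*plan(P,yw))
E
```

```text
time_s: 3.25
tool_pos: [0.3978, 0.2244, 0.2597]
orientation: [0.605, 0.796, 0.001, -0.0]
contact_force: [1.8, 0.3, -0.3]
opening: 0.0851
finger_force: 0.0
(0.46, 0.1, 0.26) [-0.1365  0.0266 -0.0004] [ 0.0009 -0.0009  0.271 ]
(0.471, -0.305, 0.24) [-0.5297 -0.0712  0.0192] [ 6.000e-04 -1.100e-03  7.841e-01]
```

```bash
python3 -m handwheel '-0.136 0.027 0 0 0 0.27 0.085;-0.136 0.027 0 0 0 0.27 0.085;-0.136 0.027 0 0 0 0.27 0.085;-0.136 0.027 0 0 0 0.27 0.085;-0.53 -0.071 0.02 0 0 0.784 0.085;-0.53 -0.071 0.02 0 0 0.784 0.085;-0.53 -0.071 0.02 0 0 0.784 0.085;-0.53 -0.071 0.02 0 0 0.784 0.085;-0.53 -0.071 0.02 0 0 0.784 0.085;-0.53 -0.071 0.02 0 0 0.784 0.085;-0.53 -0.071 0.02 0 0 0.784 0.085;-0.53 -0.071 0.02 0 0 0.784 0.085'
python3 - <<'E'
from h import *
print(*plan((.471,-.305,.24),-29.4))
c=cam("wrist"); cv2.imwrite("pics/w1.png",c["pixels"]); print(c["R"],-np.array(c["R"]).T@c["t"],proj([.471,-.305,.07],c))
for r in optics.mark_of(c,"tray_handle"): print(r["score"],world(r["point"],c))
E
```

```text
time_s: 4.25
tool_pos: [0.4705, -0.2329, 0.2435]
orientation: [0.862, 0.506, 0.001, 0.0]
contact_force: [1.6, 0.9, -0.2]
opening: 0.085
finger_force: 0.0
[-0.0627  0.0355  0.0034] [ 0.0015 -0.0018  0.0045]
[[ 8.73999531e-01 -4.85926748e-01 -1.23433859e-04]
 [-4.63776936e-01 -8.34236110e-01  2.98263417e-01]
 [-1.45037145e-01 -2.60624841e-01 -9.54483587e-01]] [ 0.50831508 -0.16618213  0.3778497 ] [[358.96497351 245.30232881]]
0.78 [ 0.63216077 -0.56217416  0.08779038]
0.73 [ 0.31577061 -0.15989172  0.05011925]
0.66 [ 0.47216042 -0.30871495  0.06479179]
```

```bash
python3 -m handwheel '-0.063 0.036 0.003 0 0 0.0045 0.085;-0.063 0.036 0.003 0 0 0.0045 0.085;-0.063 0.036 0.003 0 0 0.0045 0.085;-0.063 0.036 0.003 0 0 0.0045 0.085'
cat >> h.py <<'E'
def lid(c,z=.045,mn=2000):
    im=c["pixels"].astype(int); m=((im[...,0]-im[...,2]>50)).astype(np.uint8)
    m=cv2.morphologyEx(m,cv2.MORPH_CLOSE,np.ones((5,5)))
    k,l,s,ce=cv2.connectedComponentsWithStats(m)
    for i in range(1,k):
        if s[i,4]<mn: continue
        cn=cv2.findContours((l==i).astype(np.uint8),0,1)[0][0].reshape(-1,2)
        w=ray(cn,c,z)[:,:2]; (o,sz,a)=cv2.minAreaRect((w*1000).astype(np.float32))
        print("lid",s[i],np.array(o).round(1),np.array(sz).round(1),round(a,1))
def bar(c,uv,z=.075,r=70):
    g=c["pixels"].max(2); m=np.zeros_like(g); u,v=map(int,uv); m[max(0,v-r):v+r,u-r:u+r]=1; m=(m*(g<75)).astype(np.uint8)
    k,l,s,ce=cv2.connectedComponentsWithStats(m); i=1+s[1:,4].argmax(); cn=cv2.findContours((l==i).astype(np.uint8),0,1)[0][0].reshape(-1,2)
    (o,sz,a)=cv2.minAreaRect((ray(cn,c,z)[:,:2]*1000).astype(np.float32)); print("bar",s[i],o,sz,a)
E
python3 - <<'E'
from h import *
c=cam("wrist"); cv2.imwrite("pics/w2.png",c["pixels"]); p=proj([.471,-.305,.075],c)[0];print(p)
lid(c);bar(c,p)
for r in optics.mark_of(c,"tray_handle"): print(r["score"],world(r["point"],c))
print(env.read_state()["tool_pos"])
E
```

```text
time_s: 4.68
tool_pos: [0.4706, -0.3052, 0.2397]
orientation: [0.865, 0.503, -0.001, 0.0]
contact_force: [-0.1, 0.4, 0.4]
opening: 0.0847
finger_force: 0.0
[323.62150345 184.84276657]
lid [  77   66   90  118 5838] [ 323.7 -162.9] [96.  68.3] 35.9
lid [  273   105   104   130 11549] [ 473.9 -301.6] [129.9  98.3] 60.5
lid [  475   216   165   129 10307] [ 648.3 -576.6] [189.1 146.5] 1.0
bar [316 156  19  51 878] (473.5574951171875, -302.9152526855469) (46.716705322265625, 15.745044708251953) 61.89215087890625
0.95 [ 0.31836919 -0.16012941  0.05045655]
0.91 [ 0.47351635 -0.30716894  0.06178737]
[ 0.47179253 -0.30238972  0.23971019]
```

View pics/w2.png

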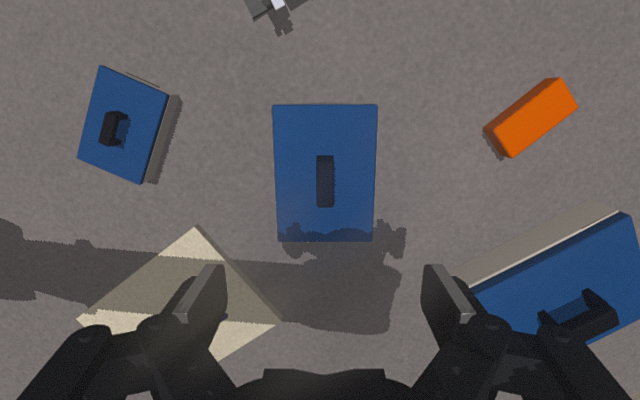

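The target tray is at px (272-378,104-242) and its handle at (325,182), aligned with the jaws. I descend and grip.

```bash
python3 -m handwheel '0 0 0.04 0 0 0 0.085;0 0 0.08 0 0 0 0.085;0 0 0.12 0 0 0 0.085;0 0 0.15 0 0 0 0.07;0 0 0.17 0 0 0 0.06;0 0 0.18 0 0 0 0.05;0 0 0.18 0 0 0 0.03;0 0 0.18 0 0 0 0.005;0 0 0.18 0 0 0 0.005;0 0 0.18 0 0 0 0.005;0 0 0.18 0 0 0 0.005' 40
python3 -m handwheel '0 0 -0.002 0 0 0 0.005;0 0 -0.006 0 0 0 0.005;0 0 -0.02 0 0 0 0.005;0 0 -0.05 0 0 0 0.005;0 0 -0.08 0 0 0 0.005;0 0 -0.08 0 0 0 0.005;0 0 -0.08 0 0 0 0.005'
```

```text
time_s: 5.7
tool_pos: [0.4728, -0.3036, 0.0617]
orientation: [0.863, 0.505, 0.001, 0.001]
contact_force: [-1.6, 1.0, 6.9]
opening: 0.0151
finger_force: 41.1
time_s: 6.28
tool_pos: [0.4724, -0.3043, 0.1418]
orientation: [0.864, 0.504, 0.001, 0.001]
contact_force: [0.4, -0.7, -6.7]
opening: 0.0151
finger_force: 40.0
```

```bash
python3 - <<'E'
from h import *
print(env.read_state()["tool_pos"],*plan((.578,-.073,.16),-3))
E
```

```text
[ 0.47244187 -0.3042794   0.14182549] [ 0.2533 -0.0217 -0.018 ] [ 4.000e-03 -2.000e-04 -4.614e-01]
```

```bash
python3 -m handwheel '0.03 -0.003 -0.018 0 0 -0.05 0.005;0.06 -0.005 -0.018 0 0 -0.12 0.005;0.09 -0.008 -0.018 0 0 -0.2 0.005;0.12 -0.01 -0.018 0 0 -0.28 0.005;0.15 -0.013 -0.018 0 0 -0.35 0.005;0.18 -0.015 -0.018 0 0 -0.41 0.005;0.21 -0.018 -0.018 0 0 -0.461 0.005;0.235 -0.02 -0.018 0 0 -0.461 0.005;0.253 -0.022 -0.018 0 0 -0.461 0.005;0.253 -0.022 -0.018 0 0 -0.461 0.005;0.253 -0.022 -0.018 0 0 -0.461 0.005;0.253 -0.022 -0.018 0 0 -0.461 0.005'
python3 - <<'E'
from h import *
s=env.read_state(); print(s["tool_pos"],s["contact_force"],np.degrees(Ro.from_quat(s["orientation"]).as_euler("zyx")))
zb=s["tool_pos"][2]-.0617
c=cam("top"); lid(c,zb+.045,300)
w=cam("wrist"); lid(w,zb+.045)
for r in optics.mark_of(w,"tray"): print(r["score"],world(r["point"],w))
for r in optics.mark_of(c,"tray"): print(r["score"],world(r["point"],c))
cv2.imwrite("pics/w3.png",w["pixels"]);cv2.imwrite("pics/t3.png",c["pixels"])
E
```

```text
time_s: 7.28
tool_pos: [0.5752, -0.0731, 0.1564]
orientation: [0.726, 0.688, -0.002, -0.001]
contact_force: [-0.7, -0.3, -6.4]
opening: 0.0151
finger_force: 40.4
[ 0.57516176 -0.07309951  0.15637113] [-0.6547435  -0.29766332 -6.38235844] [-86.95856792  -0.18892118 179.93889568]
lid [ 454  122   50   65 2814] [ 612.1 -536.5] [178.6 128.9] 0.7
lid [  213   121   223   174 29308] [577.1 -50. ] [86.2 98. ] 87.0
lid [   0  244  109  107 5459] [426.3 -92. ] [59.3 41.3] 35.4
0.59 [ 0.31843501 -0.15913264 -0.00190616]
0.76 [ 3.15718810e-01 -1.61220444e-01  4.83625275e-05]
0.71 [ 0.57424045 -0.07624751  0.09582712]
0.56 [ 0.63292445 -0.56186669  0.001065  ]
```

View pics/w3.png

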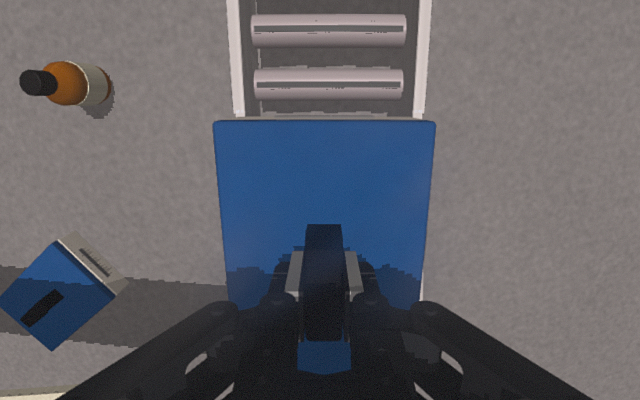

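```bash
python3 - <<'E'
from h import *
np.set_printoptions(precision=4,suppress=True)
c=cam("wrist")
L=ray([[240,5],[244,110]],c,.066);R=ray([[418,5],[414,110]],c,.066); m=(L+R)/2
print(L,R,m,np.linalg.norm(L-R,axis=1))
e=ray([[214,124],[435,124]],c,.1397); print(e,e.mean(0))
r1=ray([[[251,30]],[[405,30]],[[255,83]],[[403,83]]],c,.043);print(r1,(r1[0]+r1[1])/2,(r1[2]+r1[3])/2)
print(c["R"],-np.array(c["R"]).T@c["t"])
E
```

```text
[[ 0.5332  0.0596  0.066 ]
 [ 0.5288 -0.0021  0.066 ]] [[ 0.6401  0.054   0.066 ]
 [ 0.6384 -0.0079  0.066 ]] [[ 0.5867  0.0568  0.066 ]
 [ 0.5836 -0.005   0.066 ]] [0.107  0.1097]
[[ 0.5319 -0.0056  0.1397]
 [ 0.6291 -0.0108  0.1397]] [ 0.5805 -0.0082  0.1397]
[[0.5341 0.0495 0.043 ]
 [0.6374 0.044  0.043 ]
 [0.5333 0.0152 0.043 ]
 [0.6362 0.0098 0.043 ]] [0.5858 0.0467 0.043 ] [0.5848 0.0125 0.043 ]
[[ 0.9986 -0.0534 -0.0019]
 [-0.0504 -0.9528  0.2994]
 [-0.0178 -0.2989 -0.9541]] [0.581  0.0029 0.2919]
```

The lane's guides are at px (241-245) and (413-418), and the tray's front edge runs (214-435, 122). The tray sits about 3 mm to the left, so I correct that and lower.

```bash
python3 -m handwheel '0 0.003 0.01 0 0 0 0.005;0 0.003 0.025 0 0 0 0.005;0 0.003 0.035 0 0 0 0.005;0 0.003 0.04 0 0 0 0.005;0 0.003 0.044 0 0 0 0.005;0 0.003 0.046 0 0 0 0.005;0 0.003 0.048 0 0 0 0.005;0 0.003 0.048 0 0 0 0.005'
python3 -m handwheel '0 0 0.001 0 0 0 0.005;0 0 0.001 0 0 0 0.005'
```

```text
time_s: 8.2
tool_pos: [0.5798, -0.0726, 0.1099]
orientation: [0.725, 0.688, 0.0, 0.0]
contact_force: [-0.8, 0.3, -6.5]
opening: 0.0154
finger_force: 40.4
time_s: 8.37
tool_pos: [0.5799, -0.0725, 0.1092]
orientation: [0.725, 0.688, 0.0, 0.0]
contact_force: [0.1, 0.0, -6.0]
opening: 0.0148
finger_force: 40.4
```

```bash
python3 -m handwheel '0 0 0.002 0 0 0 0.005;0 0 0.003 0 0 0 0.005;0 0 0.003 0 0 0 0.005'
python3 -m handwheel '0 0 0.001 0 0 0 0.005;0 0 0.001 0 0 0 0.005'
```

```text
time_s: 8.62
tool_pos: [0.5795, -0.0724, 0.1057]
orientation: [0.725, 0.688, -0.0, -0.0]
contact_force: [0.7, -0.2, -6.4]
opening: 0.0153
finger_force: 40.4
time_s: 8.78
tool_pos: [0.5797, -0.0724, 0.1051]
orientation: [0.725, 0.688, 0.0, -0.0]
contact_force: [-1.1, -0.1, -4.4]
opening: 0.0153
finger_force: 40.6
```

```bash
python3 -m handwheel '0 0 0.001 0 0 0 0.005;0 0 0.001 0 0 0 0.005'
python3 - <<'E'
from h import *
c=cam("wrist")
print(ray([[240,5],[418,5]],c,.066)); cv2.imwrite("pics/w4.png",c["pixels"])
c=cam("side"); lid(c,.088,200)
E
```

```text
time_s: 8.95
tool_pos: [0.5799, -0.0725, 0.1048]
orientation: [0.725, 0.688, 0.0, -0.0]
contact_force: [-2.9, 0.6, 1.5]
opening: 0.015
finger_force: 41.4
[[0.54806549 0.04741254 0.066     ]
 [0.62996855 0.04327578 0.066     ]]
lid [316 167  19  19 227] [551.4 -43.5] [73.4 40.8] 85.8
lid [ 413  277  103   86 4214] [ 616.4 -568.3] [187.5 132.3] 0.6
```

```bash
python3 -m handwheel '0 0 0 0 0 0 0.03;0 0 0 0 0 0 0.045;0 0 0 0 0 0 0.045;0 0 -0.02 0 0 0 0.045;0 0 -0.06 0 0 0 0.045;0 0 -0.1 0 0 0 0.045'
python3 - <<'E'
from h import *
c=cam("top"); lid(c,.088,300);w=cam("wrist"); lid(w,.088)
for k in (c,w):
  for r in optics.mark_of(k,"tray"): print(r["score"],world(r["point"],k))
cv2.imwrite("pics/w5.png",w["pixels"])
E
```

```text
time_s: 9.55
tool_pos: [0.5786, -0.0725, 0.2038]
orientation: [0.726, 0.688, -0.001, -0.001]
contact_force: [0.8, 0.2, 1.3]
opening: 0.045
finger_force: 0.0
lid [ 454  122   50   65 2813] [ 625.4 -552.8] [185.5 133.9] 0.7
lid [  251   110   132   134 14558] [581.4 -59.2] [107.1  98.2] 87.0
lid [  30  223  102   95 3619] [ 365.9 -130.3] [81.5 57.4] 35.8
0.88 [ 0.63182544 -0.55995377 -0.00110362]
0.81 [ 0.58031729 -0.07410134  0.04730645]
0.55 [ 0.31418921 -0.16015732  0.00063155]
0.76 [ 0.31743909 -0.16122023 -0.0004837 ]
0.57 [ 0.58000894 -0.07255979  0.04762503]
```

View pics/w5.png

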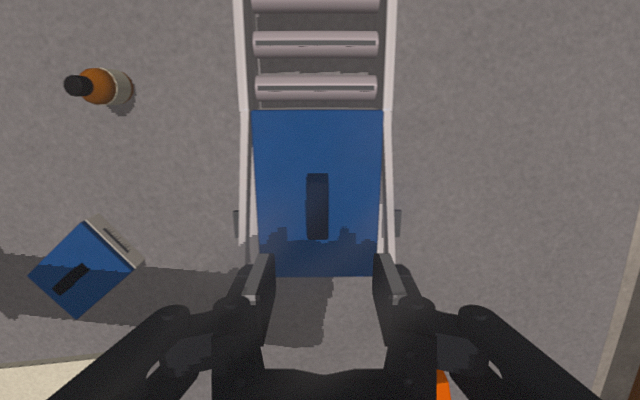

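The tray stands at px (252-383,110-276), between the guides and let go. I close the fingers, move behind it and go down.

```bash
python3 - <<'E'
from h import *
print(*plan((.5713,-.203,.07),-3.07))
E
```

```text
[-0.1308 -0.003   0.1352] [ 0.0036 -0.0007  0.0012]
```

```bash
python3 -m handwheel '-0.04 -0.001 0 0 0 0 0;-0.08 -0.002 0 0 0 0 0;-0.12 -0.003 0 0 0 0 0;-0.131 -0.003 0 0 0 0 0;-0.131 -0.003 0.03 0 0 0 0;-0.131 -0.003 0.06 0 0 0 0;-0.131 -0.003 0.1 0 0 0 0;-0.131 -0.003 0.12 0 0 0 0;-0.131 -0.003 0.133 0 0 0 0;-0.131 -0.003 0.133 0 0 0 0;-0.131 -0.003 0.133 0 0 0 0'
python3 - <<'E'
from h import *
c=cam("top"); 
for r in optics.mark_of(c,"tray"): print(r["score"],world(r["point"],c))
s=env.read_state(); print(s["tool_pos"],Ro.from_quat(s["orientation"]).inv().apply([.0535,.9986,0]))
E
```

```text
time_s: 10.67
tool_pos: [0.5694, -0.2033, 0.0705]
orientation: [0.726, 0.688, -0.001, -0.0]
contact_force: [-0.0, 0.3, 0.5]
opening: -0.0001
finger_force: 0.0
0.79 [ 0.63221751 -0.56254289 -0.00139121]
0.68 [ 0.5772492  -0.07540642  0.04385049]
0.59 [ 0.31340218 -0.16117155  0.00058766]
[ 0.57089994 -0.20373715  0.07245753] [ 1.00003148e+00  9.42813100e-04 -5.93794525e-04]
```

```bash
python3 -m handwheel '0.015 0 0 0 0 0 0;0.03 0 0 0 0 0 0;0.04 0 0 0 0 0 0;0.044 0 0 0 0 0 0;0.048 0 0 0 0 0 0;0.052 0 0 0 0 0 0;0.057 0 0 0 0 0 0;0.063 0 0 0 0 0 0;0.07 0 0 0 0 0 0;0.078 0 0 0 0 0 0;0.086 0 0 0 0 0 0;0.094 0 0 0 0 0 0'
python3 -m handwheel '0.008 0 0 0 0 0 0;0.016 0 0 0 0 0 0;0.024 0 0 0 0 0 0;0.032 0 0 0 0 0 0;0.04 0 0 0 0 0 0;0.048 0 0 0 0 0 0;0.056 0 0 0 0 0 0;0.064 0 0 0 0 0 0;0.072 0 0 0 0 0 0;0.08 0 0 0 0 0 0'
python3 - <<'E'
from h import *
c=cam("top"); cv2.imwrite("pics/t6.png",c["pixels"]); lid(c,.088,300)
for r in optics.mark_of(c,"tray"): print(r["score"],world(r["point"],c))
for r in optics.mark_of(c,"tray_handle"): print(r["score"],world(r["point"],c))
s=env.read_state(); print(s["tool_pos"],s["contact_force"],Ro.from_quat(s["orientation"]).inv().apply([.0535,.9986,0]))
E
```

```text
time_s: 11.77
tool_pos: [0.5746, -0.1083, 0.0708]
orientation: [0.725, 0.688, -0.0, -0.0]
contact_force: [0.1, -1.2, 0.3]
opening: 0.0005
finger_force: 0.2
time_s: 12.6
tool_pos: [0.5789, -0.0287, 0.0709]
orientation: [0.725, 0.688, -0.0, 0.0]
contact_force: [-0.6, -1.5, 0.7]
opening: 0.0002
finger_force: 0.5
lid [ 454  122   50   65 2811] [ 625.4 -552.8] [185.5 133.8] 0.7
lid [339 248  18  35 301] [ 307.1 -189.8] [44.6 92. ] 86.8
0.83 [ 0.6298322  -0.56172876  0.00137961]
0.76 [ 3.13770713e-01 -1.59054870e-01 -2.37830870e-05]
0.94 [ 0.63095946 -0.56056931  0.09154238]
0.94 [ 0.31448975 -0.15598382  0.04917999]
0.52 [0.5876435  0.05107217 0.10677501]
[ 0.57907657 -0.02822727  0.07093215] [-0.11357185  0.06462604 -0.01913186] [1.00002828e+00 2.72837952e-03 4.45289762e-04]
```

```bash
python3 -m handwheel '0.007 0 0 0 0 0 0;0.014 0 0 0 0 0 0;0.021 0 0 0 0 0 0;0.028 0 0 0 0 0 0;0.035 0 0 0 0 0 0;0.042 0 0 0 0 0 0;0.049 0 0 0 0 0 0;0.056 0 0 0 0 0 0;0.063 0 0 0 0 0 0;0.07 0 0 0 0 0 0;0.077 0 0 0 0 0 0;0.084 0 0 0 0 0 0'
python3 - <<'E'
from h import *
c=cam("side"); cv2.imwrite("pics/s7.png",c["pixels"]); 
for r in optics.mark_of(c,"tray")+optics.mark_of(c,"tray_handle"): print(r["score"],world(r["point"],c))
for i in range(4):
  cam("side"); s=env.read_state(); print(s["tool_pos"],s["contact_force"])
c=cam("top"); I=c["pixels"]; uv=proj([[.6,.30,.13]],c);print(uv)
cv2.imwrite("pics/t7.png",cv2.resize(I[100:210,140:280],None,fx=5,fy=5,interpolation=cv2.INTER_CUBIC))
E
```

```text
time_s: 13.75
tool_pos: [0.5833, 0.0549, 0.071]
orientation: [0.725, 0.688, -0.0, 0.0]
contact_force: [-0.4, -1.3, 1.1]
opening: -0.0003
finger_force: 1.0
0.7 [0.59010861 0.07106972 0.00288113]
0.69 [ 0.31689442 -0.16016336 -0.00172794]
0.67 [ 0.63492599 -0.56433797 -0.00196808]
0.62 [0.59212685 0.13941705 0.04514624]
0.73 [ 0.31500104 -0.15876653  0.04730025]
0.67 [ 0.63248434 -0.56084355  0.09285727]
0.61 [0.59179254 0.13822806 0.10851504]
[0.5830482  0.05525663 0.07070216] [-0.64187914  0.55493977  0.65821383]
[0.58303855 0.05478347 0.07072283] [-0.38478634  0.00537826  0.07863815]
[0.58307481 0.05451025 0.0707859 ] [0.40813865 0.62486375 0.20365605]
[0.58310323 0.05432857 0.07079069] [ 0.35549769  0.30831672 -0.23170571]
[[171.44254643 154.41405425]]
```

View pics/t7.png

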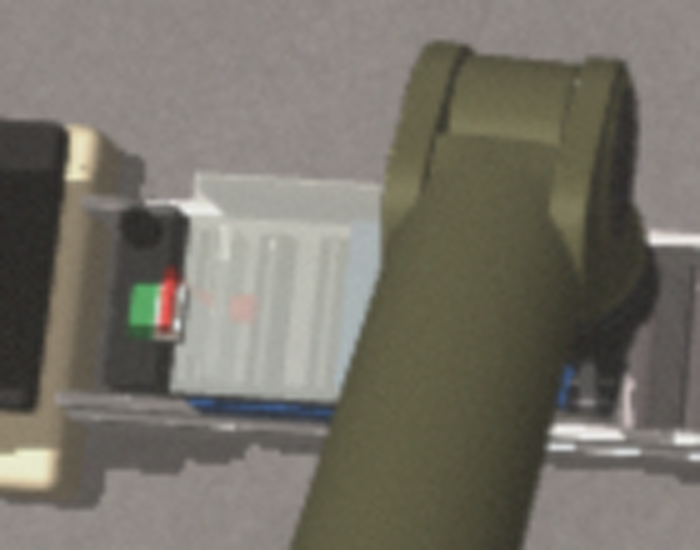

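The red flag at crop (170,295) is still on the white field, green is at (143,300), and the plunger disc shows at about (242,306). The tray front at about (350,...) is some 60 mm short of it.

```bash
cat >> h.py <<'E'
def flag():
    c=cam("top"); I=c["pixels"].astype(int)[148:172,162:182]
    r=(I[...,2]-np.maximum(I[...,0],I[...,1])).clip(0)*1.; r[r<50]=0; g=(I[...,1]-np.maximum(I[...,0],I[...,2]))>40
    s=env.read_state(); x=np.arange(162,182)
    P=c["pixels"].astype(int)[150:175,182:215]; q=(P[...,2]-P[...,0]-0.).clip(0); q[q<15]=0
    print("red u",((r.sum(0)*x).sum()/max(r.sum(),1)).round(2),"n",(r>0).sum(),"green n",g.sum(),"disc u",((q.sum(0)*np.arange(182,215)).sum()/max(q.sum(),1)).round(2),(q>0).sum(),"tcp",s["tool_pos"].round(4),"F",s["contact_force"].round(1))
E
python3 -c "from h import *; flag()"
python3 -m handwheel '0.006 0 0 0 0 0 0;0.012 0 0 0 0 0 0;0.018 0 0 0 0 0 0;0.024 0 0 0 0 0 0;0.03 0 0 0 0 0 0;0.035 0 0 0 0 0 0;0.039 0 0 0 0 0 0;0.042 0 0 0 0 0 0;0.045 0 0 0 0 0 0'
python3 -c "from h import *; flag(); flag()"
```

```text
red u 173.05 n 32 green n 40 disc u 200.29 74 tcp [0.5832 0.0542 0.0709] F [ 0.2 -0.4  0.8]
time_s: 14.95
tool_pos: [0.5857, 0.0996, 0.071]
orientation: [0.725, 0.688, -0.0, 0.0]
contact_force: [0.5, -2.8, 0.5]
opening: -0.0001
finger_force: 1.3
red u 173.06 n 32 green n 40 disc u 203.3 548 tcp [0.5857 0.1004 0.0709] F [-0.5 -1.   0.3]
red u 173.06 n 32 green n 40 disc u 203.09 560 tcp [0.5857 0.1004 0.0709] F [-0.3  0.  -0.4]
```

```bash
python3 -m handwheel '0.002 0 0 0 0 0 0;0.004 0 0 0 0 0 0;0.006 0 0 0 0 0 0;0.008 0 0 0 0 0 0;0.01 0 0 0 0 0 0;0.012 0 0 0 0 0 0'
python3 -c "from h import *; flag()"
```

```text
time_s: 15.55
tool_pos: [0.5862, 0.1117, 0.0709]
orientation: [0.725, 0.688, 0.0, -0.0]
contact_force: [-0.2, -2.4, 0.7]
opening: -0.0003
finger_force: 1.0
red u 173.06 n 32 green n 40 disc u 201.07 665 tcp [0.5863 0.1123 0.0709] F [ 0.5 -1.6  0.4]
```

```bash
python3 -m handwheel '0.002 0 0 0 0 0 0;0.004 0 0 0 0 0 0;0.006 0 0 0 0 0 0;0.008 0 0 0 0 0 0'
python3 -c "from h import *; flag()"
```

```text
time_s: 15.93
tool_pos: [0.5867, 0.1194, 0.0709]
orientation: [0.725, 0.688, -0.0, 0.0]
contact_force: [0.1, -3.4, 1.7]
opening: 0.0
finger_force: 1.5
red u 170.55 n 30 green n 22 disc u 199.62 733 tcp [0.5867 0.12   0.0709] F [-0.2 -2.1  0.5]
```

The flag has shifted 2.5 px (about 7 mm). I go on in 1 mm steps.

```bash
python3 -m handwheel '0.001 0 0 0 0 0 0;0.002 0 0 0 0 0 0;0.003 0 0 0 0 0 0;0.003 0 0 0 0 0 0'
python3 -c "from h import *; flag()"
python3 -m handwheel '0.001 0 0 0 0 0 0;0.001 0 0 0 0 0 0'
python3 -c "from h import *; flag()"
```

```text
time_s: 16.32
tool_pos: [0.5868, 0.1227, 0.0709]
orientation: [0.725, 0.688, 0.0, -0.0]
contact_force: [-0.1, -2.3, 1.5]
opening: -0.0002
finger_force: 1.2
red u 169.23 n 30 green n 13 disc u 198.77 771 tcp [0.5868 0.1226 0.0709] F [-0.4 -2.3  0.1]
time_s: 16.53
tool_pos: [0.5869, 0.1235, 0.0709]
orientation: [0.725, 0.688, 0.0, -0.0]
contact_force: [-0.2, -2.7, 1.3]
opening: 0.0002
finger_force: 1.3
red u 168.91 n 30 green n 9 disc u 198.55 779 tcp [0.5869 0.1235 0.0709] F [-0.2 -2.6  0.7]
```

```bash
python3 -m handwheel '0.001 0 0 0 0 0 0;0.001 0 0 0 0 0 0'
python3 -c "from h import *; flag()"
python3 -m handwheel '0.001 0 0 0 0 0 0;0.001 0 0 0 0 0 0'
python3 -c "from h import *; flag()"
```

```text
time_s: 16.75
tool_pos: [0.5869, 0.1242, 0.0709]
orientation: [0.725, 0.688, -0.0, 0.0]
contact_force: [-0.7, -3.5, 0.9]
opening: -0.0001
finger_force: 1.7
red u 168.63 n 29 green n 6 disc u 198.43 784 tcp [0.5869 0.1242 0.0709] F [-1.4 -3.4  0.4]
time_s: 16.97
tool_pos: [0.5869, 0.1243, 0.0709]
orientation: [0.726, 0.688, -0.001, 0.0]
contact_force: [-1.2, -5.3, 1.9]
opening: 0.0004
finger_force: 2.6
red u 168.63 n 30 green n 6 disc u 198.31 788 tcp [0.5869 0.1243 0.0709] F [-1.1 -5.   1.2]
```

The force rose to about 5 N and the flag stopped moving, so the tray is home against the buffer. I back off and check.

```bash
python3 -m handwheel '-0.001 0 0 0 0 0 0;-0.004 0 0 0 0 0 0;-0.01 0 0 0 0 0 0;-0.03 0 0 0 0 0 0;-0.06 0 0 0 0 0 0;-0.1 0 0 0 0 0 0;-0.1 0 -0.04 0 0 0 0;-0.1 0 -0.08 0 0 0 0;-0.14 0 -0.12 0 0 0 0;-0.18 0 -0.12 0 0 0 0;-0.2 0 -0.12 0 0 0 0;-0.2 0 -0.12 0 0 0 0'
python3 - <<'E'
from h import *
flag(); c=cam("top")
for r in optics.mark_of(c,"tray")+optics.mark_of(c,"joystick")+optics.mark_of(c,"oil_bottle"): print(r["score"],world(r["point"],c))
cv2.imwrite("pics/t9.png",cv2.resize(c["pixels"][110:260,140:300],None,fx=4,fy=4,interpolation=cv2.INTER_CUBIC))
E
```

```text
time_s: 18.02
tool_pos: [0.5763, -0.0828, 0.1933]
orientation: [0.729, 0.685, 0.001, 0.002]
contact_force: [-1.2, -0.5, -0.1]
opening: 0.0002
finger_force: 0.0
red u 168.64 n 29 green n 7 disc u 211.56 15 tcp [ 0.5764 -0.0787  0.1922] F [ 0.1  1.3 -0.3]
0.98 [ 0.31449951 -0.1618013   0.00389361]
0.92 [0.59080327 0.20663189 0.04343995]
0.77 [ 0.63432008 -0.56410903 -0.00108071]
0.66 [ 0.39170779  0.19300393 -0.0008467 ]
0.58 [0.59163859 0.20571015 0.04588794]
```

View pics/t9.png

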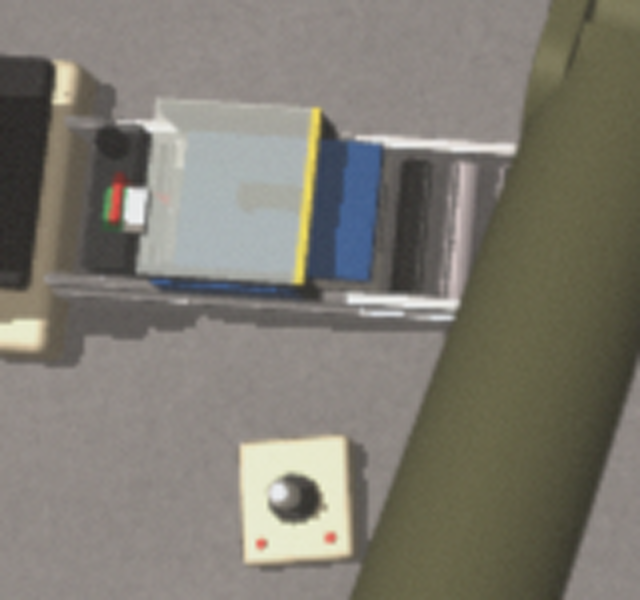

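The tray is under the roof (crop 150-380,140-285). The flag at (117,200) is on the green and stayed there after I backed off, and the robot is clear.

```bash
python3 -c "from h import *; print(env.finish_job())"
```

```text
the job is handed in; nothing more can be done
None
```

The 140 x 100 tray is on the rollers, pushed home against the stop with the red flag on green; the robot was clear of it when I handed the job in at about 18 s, but no verdict came back.

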